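# Run the hand lapping plate at speed and park it at the pointer

### The job

Take the wooden handle of the lapping machine's crank and turn it anticlockwise seen from above, bringing the steel plate (not just the crank: it slips) to 20 turns a minute and keeping the plate between 17 and 23 turns a minute for at least six seconds without a break, never letting it race beyond 27. Then bring the plate to a stand with its rim tab squarely at the pointer, the tab's middle no more than half its width (18 mm) off, and let go of the handle. Do not touch the black work holder or push over or shift the tin, the mandrel or the brass bar.

Things in the scene. Friction and masses are not known exactly. Their poses are not given: they have to be found in the camera images.
- plate (a joint): Angle of the lapping plate about its vertical spindle, rad, positive anticlockwise seen from above, without limit, whole turns counted on. At 0 and every 2 pi its tab is exactly at the pointer. 20 turns a minute = 2.09 rad/s. Steel disc 280 mm across, 15 mm thick, top at 70 mm, about 6 kg; nominal inertia 0.06 kg m2 (hidden, up to a third off); bearing drag 0.01 N m per rad/s.
- crank (a joint): Angle of the crank arm RELATIVE TO THE PLATE, rad, anticlockwise from above positive, without limit. The crank drives the plate only through a viscous clutch in the hub: torque = 0.08 N m per rad/s of speed difference, no spring. So it must turn faster than the plate (0.6 to 2.1 rad/s, hidden), the plate lags by about 0.7 s, and a crank held still brakes it.
- grip (a point): Middle of the crank handle, on its axis, 160 mm above the bench: upright wooden grip 32 mm in diameter (24 at its foot, 20 at its top), from 129 to 189 mm above the bench, spinning freely on its pin, so it can be gripped from above and carried round. It circles the spindle at 70 mm radius. The crank arm below is 26 mm wide, its top at 127 mm.
- axis (a point): Point on the vertical spindle axis, in the air at the height of the handle's middle, 160 mm above the bench; the hub under it, 44 mm wide, ends at 135 mm. Its x axis points to the yoke, y to the pointer. The machine's round grey base, 410 mm wide and 42 mm high, is fixed.
- tab (a point): Middle of the rim tab's top: a flat steel tab 36 mm wide that sticks out 32 mm from the plate's rim, level with the plate; this point is 160 mm from the spindle, 70 mm above the bench.
- mark (a point): Where tab must come to rest: 160 mm from the spindle, 70 mm above the bench, straight in front of the pointer. The pointer is an aluminium post 20 mm wide at the edge of the base, 194 mm from the spindle, up to 94 mm above the bench, with a tooth aimed at the spindle.
- yoke (a point): Centre of the fixed steel ring (yoke, 78 mm outside, 66 mm inside, 78 to 96 mm above the bench) that keeps the work holder in place 100 mm from the spindle, at the height of the plate's top, 70 mm. A post and arm carry it, up to 98 mm high, out to 204 mm from the spindle.
- holder: Work holder: loose black plastic puck 60 mm wide, 36 mm high, 0.12 kg, resting on the plate inside the yoke ring, where it stays while the plate slides under it; origin at the middle of its underside. Not to be touched. Its rubbing brakes the plate with a nearly constant 0.03 to 0.15 N m (hidden): undriven, the plate stops in 1 to 5 s and then stays put.
- handle: The wooden handle itself; origin at the centre of its foot, 129 mm above the bench, z up along its axis; its yaw has no meaning.
- tin: Bystander: blue open tin, 84 mm wide, 45 mm high; origin at the middle of its underside.
- mandrel: Bystander: upright tapered steel mandrel on a foot 60 mm wide, 110 mm high; origin at the middle of its underside.
- brass_bar: Bystander: brass bar 100 x 35 x 30 mm lying flat; origin at the middle of its underside.

How it is judged:
By the outcome, as a careful person would: the job done as asked, in the order asked, and still so for the second after the job is handed in, with the robot touching nothing.
It also fails if it takes over 64 s, if anything falls off the work surface, if the arm or the gripper's body presses on something with over 40 N, if the wrist force passes 120 N, or if a joint passes its speed limit or range.

### The arm

A 6-joint arm with a two-finger parallel gripper is mounted at the origin on the work surface. World frame = base frame: x ahead of the robot, y to its left, z up, the work surface at z = 0. Lengths are in mm, angles in rad, forces in N, time in s.
With the tool pointing down it reaches from about 350 to 975 mm from the base axis. Payload 7.1 kg.
Tool frame: the origin (TCP) lies midway between the tips of the shut fingers; the grasp point (between the pads) lies 19 mm behind it; z points along the fingers, y is the line along which they close (so a half turn about z gives the same grasp; the last joint's range is limited). The gripper opens to 88 mm and grips with 3 to 60 N. Pads are 20 mm wide; open, the fingers measure 115 mm over their backs; the gripper's body (75 mm by 178 mm) begins 61 mm behind the grasp point.
Start: joints at [1.203, 0.423, 1.63, -0, 1.089, -0.019], TCP at [213.574, 587.359, 222.675] pointing down, gripper open.
Joint ranges: [-3, 3], [-0.9, 2.11], [0.09, 2.58], [-1.31, 4.45], [0.11, 2.69], [-2.54, 2.54]. Speed limits (rad/s): [2.39, 2.39, 3.01, 3.14, 3.14, 3.14].

### API

Orientations are given as a rotation vector (axis times angle).
In Python, from workcell import ctrl gives the robot as it stands.
- The arm moves only by the shell command python3 -m pendant 'ROWS'. ROWS is a JSON object of lists of equal length, an entry for each row: "grip": the opening, from -1 (shut) to 1 (fully open); "linear": the shift along the tool's x, y, z in mm, a list of three; "angular": the turn, a rotation vector about the tool's x, y, z in rad, a list of three. In form: {"grip": [grip, ...], "linear": [[tx, ty, tz], ...], "angular": [[ax, ay, az], ...]}. A call has 1 to 12 rows; each row shifts and turns the commanded pose from where the row before left it, along the tool's axes as they then stand; what a row does not reach is not made up. A row lasts 1/12 s, in which the tool goes at most 41.7 mm and 7.16 degrees, less where a joint would pass 70% of its speed; a pose out of reach is approached as far as the arm can. A call with a gripper value outside its range is refused whole. The fingers move at their own pace and stop on an object; the grip force is fixed at half the most. Time passes only in rows, so rows that do not move let the fingers close. It gives the time, the measured TCP pose, the force, the opening and the grip force at its end, in the units of the state.
- ctrl.get_obs(): the state, without advancing time (a new reading comes with each control period).
- ctrl.get_image(name): name is "scene" or "top" or "wrist"; returns the picture (400x640x3 uint8, red, green, blue); there is no depth.
- ctrl.camera_params(name): a dict with "vfov" (degrees; the focal length in pixels is half the picture's height over the tangent of half this angle, whatever the lens; pixels are square), "cx", "cy" (the principal point, pixels), "k1" (the pictures are not rectified: a ray, as slopes to the right and down, at radius r is drawn at 1 + k1 r^2 times it, then the intrinsics apply), "R" (3x3) and "t" (3): a world point X has camera coordinates R X + t; the wrist camera has in their place "T_tool_cam" (4x4, takes a point from camera to tool coordinates, whose origin is the TCP and whose axes are the flange's). Camera axes: x right, y down, z forward; pixel columns grow to the right and rows downward; lengths in mm; the calibration is good to about 2 mm. A picture is of the moment at which its call begins: read the wrist's pose just before it. camera_params takes no time and is no camera call.
- ctrl.close_job(): hands the job in; it is judged then, once.
The state is a dict: "t": time; "qpos": joint angles; "qvel": joint speeds; "joint_torque": joint torques, N m; "ee_pos": TCP position; "orientation": TCP orientation; "ft_force": force on the tool from outside, world axes, zero at the start; "moment": the same for the moment, N m; "width": finger opening in mm; "grasp_force": force on a finger pad.
Only numpy, scipy, OpenCV 4.12 (cv2) and the standard library are available. Lean on these libraries where they do the work, as an engineer would, in place of code of your own. Each camera call takes 0.05 s, during which the arm holds its last target. There are 200 camera calls.

## Working session

There is one attempt and no reset: what is moved stays moved. The work goes in short steps, Python scripts to look and compute and a shell command to move; the robot and the scene stay as the last step left them, time stands still between calls to the robot, and variables do not carry over. Pictures are saved under pics/ and viewed, at most 10 in all, crops included, and the job is handed in when it is done.

```bash
mkdir -p pics; ls
python3 - <<'E'
from workcell import ctrl
import cv2
o=ctrl.get_obs(); print({k:o[k] for k in('t','ee_pos','orientation','width','ft_force')})
for n in('top','scene'):
    cv2.imwrite(f'pics/{n}0.png',ctrl.get_image(n)[...,::-1])
    print(n,ctrl.camera_params(n))
print(ctrl.camera_params('wrist'))
E
```

```text
pics
{'t': 0.0, 'ee_pos': array([213.40645582, 586.88551569, 221.93628053]), 'orientation': array([-5.45092953e-01, -3.09367489e+00,  2.23259988e-03]), 'width': 87.72312944834826, 'ft_force': array([ 0.4068832 , -0.60382442, -0.1971915 ])}
top {'vfov': 55.14237696337135, 'cx': 319.1774232745598, 'cy': 204.15652825640038, 'k1': 0.01090633351379835, 'R': array([[ 0.01908791, -0.99973792,  0.01263868],
       [-0.99722897, -0.01994606, -0.07166967],
       [ 0.07190297, -0.01123563, -0.99734835]]), 't': array([  -6.93514261,  545.36886755, 1177.9476811 ])}
scene {'vfov': 49.73138437795135, 'cx': 318.5697026705202, 'cy': 196.4550118742863, 'k1': 0.029875895786560983, 'R': array([[-0.41489585,  0.90986736,  0.00167993],
       [ 0.75806404,  0.34669406, -0.55239672],
       [-0.50319017, -0.22791361, -0.83357966]]), 't': array([ 204.92783405, -335.24855452, 1872.81021179])}
{'vfov': 65.57275020385458, 'cx': 318.61409210192073, 'cy': 201.27914411613617, 'k1': -0.020469023204528286, 'T_tool_cam': array([[ 8.21043148e-04, -9.58252132e-01, -2.85923376e-01,
         7.86130868e+01],
       [ 9.99999592e-01,  8.94500803e-04, -1.26308275e-04,
        -1.66678368e+00],
       [ 3.76793863e-04, -2.85923156e-01,  9.58252476e-01,
        -1.62922960e+02],
       [ 0.00000000e+00,  0.00000000e+00,  0.00000000e+00,
         1.00000000e+00]])}
```

View pics/top0.png

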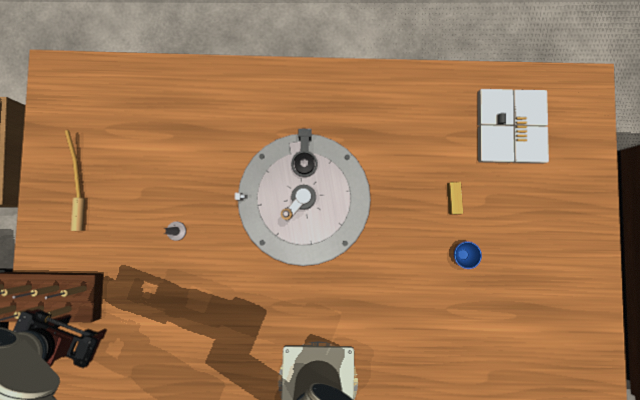

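View pics/scene0.png

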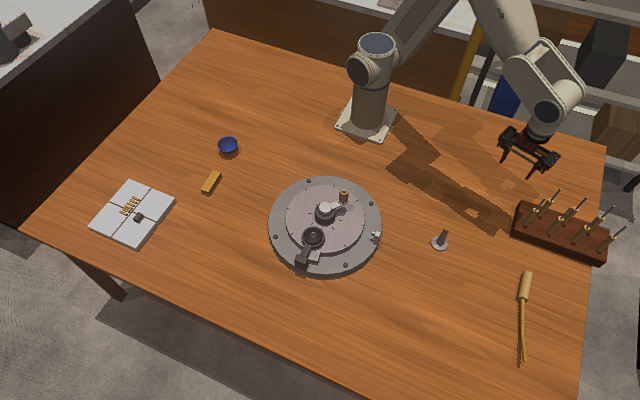

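Top view: machine centred at about (304,199), hub (304,197), handle (286,214), pointer (240,197), yoke (304,163), mandrel (176,231), bar (455,198), tin (466,254). Now a magnified crop.

Run:
```python
import cv2
a=cv2.imread('pics/top0.png')[120:275,225:385]; cv2.imwrite('pics/c0.png',cv2.resize(a,None,fx=3.75,fy=3.75,interpolation=cv2.INTER_CUBIC))
```

```text
(no output)
```

View pics/c0.png

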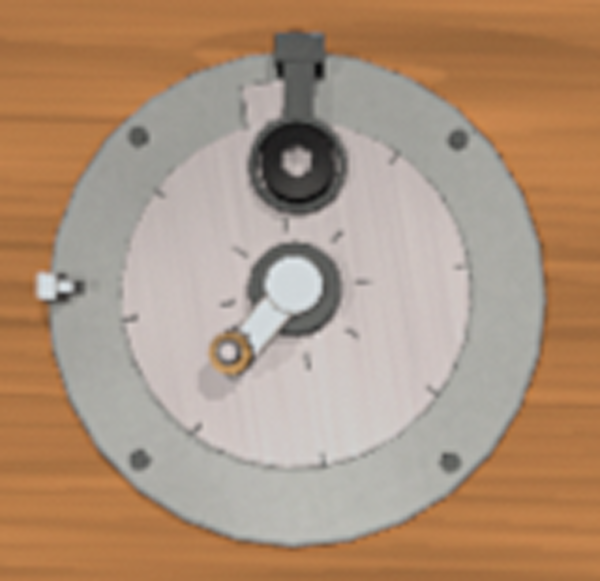

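Crop: base centre (297.5,299), plate centre (295.5,293), hub top (294,285), handle top (230,351), pointer top (48,287), yoke ring centre (298,166), tab left edge at 243 near row 103, partly under the yoke arm.

```bash
cat > h.py <<'E'
import numpy as np, cv2
from workcell import ctrl
def KD(p):
    f=200/np.tan(np.radians(p['vfov']/2)); return np.array([[f,0,p['cx']],[0,f,p['cy']],[0,0,1]]),np.array([p['k1'],0,0,0,0.])
def ray2z(name,uv,z):
    p=ctrl.camera_params(name);K,D=KD(p);R=np.array(p['R']);t=np.array(p['t'])
    n=cv2.undistortPoints(np.array([[uv]],float),K,D)[0,0]
    c=-R.T@t; d=R.T@np.array([n[0],n[1],1]); return c+d*(z-c[2])/d[2]
def proj(name,X):
    p=ctrl.camera_params(name);K,D=KD(p)
    return cv2.projectPoints(np.array(X,float).reshape(-1,3),cv2.Rodrigues(np.array(p['R']))[0],np.array(p['t'],float),K,D)[0][:,0]
E
python3 - <<'E'
from h import *
c=lambda X,Y:((X+.5)/3.75-.5+225,(Y+.5)/3.75-.5+120)
for n,X,Y,z in [('base',297.5,299,42),('plate',295.5,293,70),('hub',294,285,135),('handle',230,351,189),('pointer',42,287,94),('tooth',82,287,85),('yoke',298,166,96),('tabL',243,105,70),('tabtopL',245,84,70),('baseL',50,299,42),('baseR',545,299,42),('tick t1',160,191,70),('t2',130,318,70),('t3',196,428,70),('t4',323,460,70),('t5',433,390,70),('t6',461,267,70),('t7',394,156,70)]:
    P=ray2z('top',c(X,Y),z); print(n,P.round(1))
for n,u,v,z in [('tin',466,254,22),('mandrel',176,231,5),('bar',455.5,198,30)]: print(n,ray2z('top',(u,v),z).round(1))
print('scene hub',ray2z('scene',(325.5,209),135),'handle',ray2z('scene',(344,192),189))
E
```

```text
base [557.6  50.9  42. ]
plate [560.   51.8  70. ]
hub [560.3  51.1 135. ]
handle [507.1  94.  189. ]
pointer [558.6 248.9  94. ]
tooth [560.  219.4  85. ]
yoke [657.9  51.3  96. ]
tabL [711.2  97.5  70. ]
tabtopL [728.4  96.3  70. ]
baseL [553.5 252.8  42. ]
baseR [ 561.7 -151.9   42. ]
tick t1 [639.9 162.2  70. ]
t2 [537.4 183.2  70. ]
t3 [451.  128.3  70. ]
t4 [427.6  27.1  70. ]
t5 [484.7 -59.3  70. ]
t6 [583.6 -80.2  70. ]
t7 [672.3 -25.   70. ]
tin [ 399.4 -454.4   22. ]
mandrel [453.3 449.9   5. ]
bar [ 572.3 -420.1   30. ]
scene hub [569.23312363  59.86270311 135.        ] handle [513.97035341 101.62309534 189.        ]
```

Heights, radii (handle 69 mm, yoke 98 mm) and 45° ticks agree: axis ≈ (560,51), plate at about −80° (tab at bearing 10°, pointer at 90°). Square up the tool and go above the handle.

```bash
python3 -m pendant '{"grip":[1,1,1,1,1,1,1,1,1,1,1,1],"linear":[[0,0,0],[0,0,0],[0,0,0],[-19.6,-32.9,0],[-19.6,-32.9,0],[-19.6,-32.9,0],[-19.6,-32.9,0],[-19.6,-32.9,0],[-19.6,-32.9,0],[-19.6,-32.9,0],[-19.6,-32.9,0],[-19.6,-32.9,0]],"angular":[[0,0,-0.1162],[0,0,-0.1162],[0,0,-0.1162],[0,0,0],[0,0,0],[0,0,0],[0,0,0],[0,0,0],[0,0,0],[0,0,0],[0,0,0],[0,0,0]]}'
python3 -m pendant '{"grip":[1,1,1,1,1,1,1,1],"linear":[[-19.6,-32.9,0],[-19.6,-32.9,0],[-19.6,-32.9,0],[-19.6,-32.9,0],[-19.6,-32.9,0],[-19.6,-32.9,0],[0,0,0],[0,0,0]],"angular":[[0,0,0],[0,0,0],[0,0,0],[0,0,0],[0,0,0],[0,0,0],[0,0,0],[0,0,0]]}'
python3 - <<'E'
from h import *
o=ctrl.get_obs(); print(o['t'],o['ee_pos'],o['orientation'],o['ft_force'])
np.savez('pics/w1.npz',p=o['ee_pos'],r=o['orientation'])
w=ctrl.get_image('wrist');s=ctrl.get_image('scene')
cv2.imwrite('pics/w1.png',w[...,::-1]);cv2.imwrite('pics/s1.png',s[...,::-1])
E
```

```text
t: 1.1
ee_pos: [390.3, 289.4, 222.6]
orientation: [0.0, -3.141, 0.0]
ft_force: [0.7, 0.1, -0.6]
width: 87.3
grasp_force: 0.0
t: 1.77
ee_pos: [507.9, 92.1, 222.3]
orientation: [-0.006, -3.141, -0.0]
ft_force: [0.1, 0.2, -0.6]
width: 88.0
grasp_force: 0.0
1.7667 [507.94308633  92.1435825  222.31790249] [-6.41114913e-03 -3.14094661e+00 -2.70984482e-05] [ 0.11231335  0.23966084 -0.55108151]
```

View pics/w1.png

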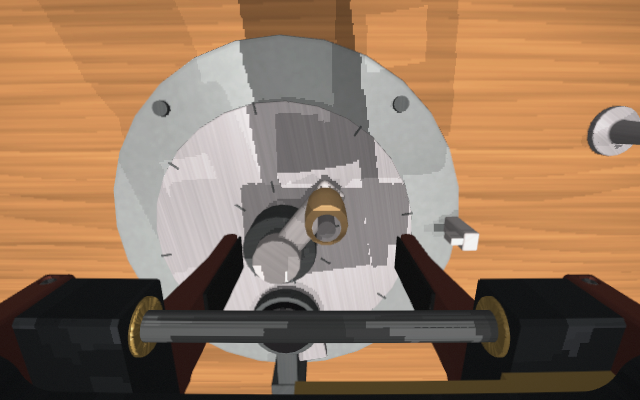

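View pics/s1.png

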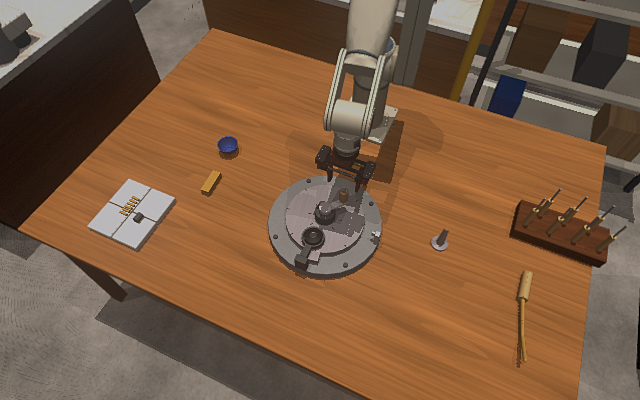

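Wrist view: handle top at (327,228) midway between the fingers, hub top at (278,259), rim ticks at (254,108), (358,130), (407,213), (173,166), (166,255); pointer top (466,240). Scene view still shows the tab beside the yoke arm, around (314,257).

```bash
cat >> h.py <<'E'
from scipy.spatial.transform import Rotation as Ro
def wcam(p,r):
    q=ctrl.camera_params('wrist');T=np.eye(4);T[:3,:3]=Ro.from_rotvec(r).as_matrix();T[:3,3]=p
    return KD(q)+(T@np.array(q['T_tool_cam']),)
def wray(p,r,uv,z):
    K,D,M=wcam(p,r); n=cv2.undistortPoints(np.array([[uv]],float),K,D)[0,0]
    d=M[:3,:3]@np.array([n[0],n[1],1]);c=M[:3,3];return c+d*(z-c[2])/d[2]
def wproj(p,r,X):
    K,D,M=wcam(p,r);W=np.linalg.inv(M);return cv2.projectPoints(np.array(X,float).reshape(-1,3),cv2.Rodrigues(W[:3,:3])[0],W[:3,3],K,D)[0][:,0]
E
python3 - <<'E'
from h import *
d=np.load('pics/w1.npz');p,r=d['p'],d['r']
for n,u,v,z in [('hub',278,259,135),('handle',327,228,189),('pointer',466,240,94),('t',254,108,70),('t',358,130,70),('t',407,213,70),('t',173,166,70),('t',166,255,70),('plateL',156,213,70),('plateTop',283,100,70),('plateR',411,213,70),('bolt',161,108,42),('bolt',400,104,42)]:
    X=wray(p,r,(u,v),z); e=X[:2]-[560,51]; print(n,X.round(1),np.hypot(*e).round(1),np.degrees(np.arctan2(e[1],e[0])).round(1))
w=cv2.imread('pics/w1.png')[...,::-1].astype(int)
# polar unwraps from both cameras
A=np.radians(np.arange(0,360,1));Rr=np.arange(110,180,1.)
X=np.array([[560+q*np.cos(a),51+q*np.sin(a),70] for q in Rr[::-1] for a in A])
out=[]
for img,uv in [('pics/top0.png',proj('top',X)),('pics/w1.png',wproj(p,r,X)),('pics/s1.png',proj('scene',X))]:
    m=uv.astype(np.float32).reshape(70,360,2);out.append(cv2.remap(cv2.imread(img),m[...,0],m[...,1],cv2.INTER_LINEAR))
cv2.imwrite('pics/pol.png',cv2.resize(np.vstack(out),None,fx=2,fy=2))
E
```

```text
hub [556.9  54.2 135. ] 4.5 134.2
handle [506.2  96.2 189. ] 70.3 140.0
pointer [557.3 241.   94. ] 190.0 90.8
t [427.6  27.8  70. ] 134.4 -170.1
t [449.  129.9  70. ] 136.2 144.6
t [536.1 185.3  70. ] 136.4 100.1
t [484.3 -59.3  70. ] 133.8 -124.5
t [585.1 -81.2  70. ] 134.5 -79.2
plateL [535.3 -84.8  70. ] 138.0 -100.3
plateTop [420.3  56.4  70. ] 139.8 177.8
plateR [536.1 189.6  70. ] 140.7 99.8
bolt [426.7 -77.2  42. ] 184.9 -136.1
bolt [423.9 177.   42. ] 185.5 137.2
```

View pics/pol.png

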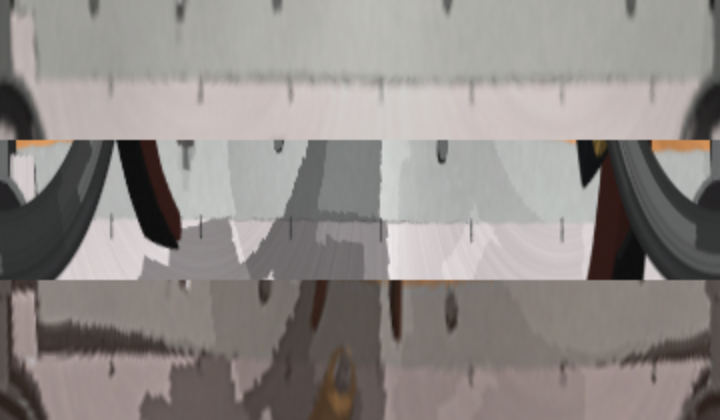

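Top and wrist agree within 2 mm: axis ≈ (560.5,52), handle ≈ (506,95.8); the unwrapped rim shows ticks at 10°+45°k and the tab at about 10°. Descend and grip.

```bash
python3 -m pendant '{"grip":[1,1,1,1,1,1,1,-1,-1,-1,-1,-1],"linear":[[2,3.6,0],[0,0,12],[0,0,18],[0,0,18],[0,0,18],[0,0,10],[0,0,0],[0,0,0],[0,0,0],[0,0,0],[0,0,0],[0,0,0]],"angular":[[0,0,0],[0,0,0],[0,0,0],[0,0,0],[0,0,0],[0,0,0],[0,0,0],[0,0,0],[0,0,0],[0,0,0],[0,0,0],[0,0,0]]}'
cat >> h.py <<'E'
AX=np.array([560.5,52.]);A=np.arange(0,360,.5)
def unwrap(name,img,R0,R1,p=None,r=None):
    q=np.arange(R0,R1,1.);a=np.radians(A)
    X=np.stack([AX[0]+np.outer(q,np.cos(a)),AX[1]+np.outer(q,np.sin(a)),np.full((len(q),len(A)),70.)],-1)
    m=(wproj(p,r,X) if name=='wrist' else proj(name,X)).astype(np.float32).reshape(len(q),len(A),2)
    return cv2.remap(img,m[...,0],m[...,1],cv2.INTER_LINEAR).astype(float)
def phase(name,img,p=None,r=None):
    """comb score over tick phase (0..45 deg), and tab (pinkness) bump score per angle; both in world bearing"""
    g=unwrap(name,img,129,136,p,r).mean(2).mean(0)
    h=np.log(g+5);med=np.median([np.roll(h,s) for s in range(-8,9)],0)
    d=np.clip(med-h,0,.35); d[cv2.dilate((abs(np.roll(h,-9)-np.roll(h,9))>.5).astype(np.uint8)[:,None],np.ones((5,1)))[:,0]>0]*=.3
    d=cv2.GaussianBlur(np.r_[d,d,d][:,None],(1,7),0,sigmaY=1.2)[720:1440,0]
    c=d.reshape(8,90).sum(0);k=c.argmax();y0,y1,y2=c[k-1],c[k],c[(k+1)%90]
    ph=(k+.5*(y0-y2)/(y0-2*y1+y2))*.5
    u=unwrap(name,img,146,166,p,r);pk=np.log((u[...,0]+5)/(u[...,1]+5)); pk=np.clip(np.median(pk,0),-.1,.2)
    cand=[]
    for j in range(8):
        b=(ph+45*j)%360;i=int(b*2);ins=np.median(np.take(pk,range(i-9,i+10),mode='wrap'))
        o1=np.median(np.take(pk,range(i-26,i-17),mode='wrap'));o2=np.median(np.take(pk,range(i+18,i+27),mode='wrap'))
        cand.append((round(min(ins-o1,ins-o2),3),round(b,1)))
    cand.sort(reverse=True)
    return ph,round(c[k]/np.median(c),1),cand[:3]
E
cat > meas.py <<'E'
from h import *
import sys
for n in sys.argv[1:]:
    o=ctrl.get_obs();p,r=o['ee_pos'],o['orientation'];im=ctrl.get_image(n)
    cv2.imwrite(f"pics/m_{n}_{o['t']:.2f}.png",im[...,::-1])
    b=p[:2]-AX;print(n,'t',round(o['t'],3),'tcp',p.round(1),'crank',np.degrees(np.arctan2(b[1],b[0])).round(1),np.hypot(*b).round(1),'F',o['ft_force'].round(1),'w',round(o['width'],1),'|',phase(n,im,p,r))
E
python3 meas.py wrist scene
python3 - <<'E'
from h import *
d=np.load('pics/w1.npz')
rd=lambda f:cv2.imread(f)[...,::-1].copy()
print(phase('top',rd('pics/top0.png')),phase('wrist',rd('pics/w1.png'),d['p'],d['r']),phase('scene',rd('pics/s1.png')),phase('scene',rd('pics/scene0.png')))
E
```

```text
t: 2.87
ee_pos: [505.9, 97.5, 147.4]
orientation: [0.0, 3.14, 0.0]
ft_force: [0.3, -0.4, 0.9]
width: 57.9
grasp_force: 0.0
wrist t 2.867 tcp [505.9  97.5 147.4] crank 140.2 71.1 F [ 0.3 -0.4  0.9] w 57.9 | (np.float64(10.268588289510081), np.float64(49.5), [(np.float64(0.208), np.float64(55.3)), (np.float64(0.0), np.float64(100.3)), (np.float64(0.0), np.float64(10.3))])
scene t 2.917 tcp [505.8  97.4 147.2] crank 140.3 71.1 F [-0.2 -0.3 -0.2] w 53.8 | (np.float64(10.288641360115133), np.float64(39.8), [(np.float64(0.006), np.float64(10.3)), (np.float64(0.001), np.float64(325.3)), (np.float64(0.0), np.float64(190.3))])
(np.float64(10.25598479075751), np.float64(137.3), [(np.float64(0.053), np.float64(10.3)), (np.float64(0.0), np.float64(325.3)), (np.float64(0.0), np.float64(280.3))]) (np.float64(10.25269345809231), np.float64(78.3), [(np.float64(0.008), np.float64(10.3)), (np.float64(0.004), np.float64(325.3)), (np.float64(0.0), np.float64(280.3))]) (np.float64(10.229000199764144), np.float64(27.6), [(np.float64(0.007), np.float64(10.2)), (np.float64(0.001), np.float64(325.2)), (np.float64(-0.005), np.float64(280.2))]) (np.float64(10.066351535725477), np.float64(36.6), [(np.float64(0.01), np.float64(10.1)), (np.float64(0.007), np.float64(145.1)), (np.float64(0.001), np.float64(325.1))])
```

```bash
python3 -m pendant '{"grip":[-1,-1,-1,-1,-1,-1],"linear":[[0,0,0],[0,0,0],[0,0,0],[0,0,0],[0,0,0],[0,0,0]],"angular":[[0,0,0],[0,0,0],[0,0,0],[0,0,0],[0,0,0],[0,0,0]]}'
cat > plan.py <<'E'
# usage: plan.py x y (commanded TCP) then crank increments (rad per row); prints the tool shifts and the pose reached
import sys,numpy as np
C=np.array([560.5,52.]);p=np.array([float(v) for v in sys.argv[1:3]]);d=eval(sys.argv[3])
a=np.arctan2(*(p-C)[::-1]);out=[]
for k in d:
    a+=k;q=C+70*np.array([np.cos(a),np.sin(a)]);s=np.round(q-p,1);p=p+s;out.append([float(-s[0]),float(s[1]),0])
print(str(out).replace(' ','').replace('-0.0','0'),len(out));print('ends',p.round(1),np.degrees(a).round(1))
E
python3 meas.py wrist
python3 plan.py 505.6 97.4 '[.03,.06,.1,.14,.18,.22,.25,.275]'
python3 plan.py 505.6 97.4 '[.03,.06,.1,.14,.18,.22,.25,.275]+[.275]*12'
```

```text
t: 3.47
ee_pos: [505.6, 97.4, 146.7]
orientation: [0.0, 3.141, 0.0]
ft_force: [0.5, -0.3, 0.6]
width: 30.8
grasp_force: 30.0
wrist t 3.467 tcp [505.6  97.4 146.7] crank 140.4 71.2 F [ 0.5 -0.3  0.6] w 30.8 | (np.float64(10.265410677965237), np.float64(46.0), [(np.float64(0.183), np.float64(325.3)), (np.float64(-0.0), np.float64(280.3)), (np.float64(-0.0), np.float64(145.3))])
[[0.4,-2.4,0],[2.4,-3.4,0],[3.7,-6.0,0],[4.1,-8.9,0],[3.4,-12.1,0],[1.0,-15.3,0],[-2.8,-17.3,0],[-7.9,-17.4,0]] 8
ends [501.3  14.6] 212.3
[[0.4,-2.4,0],[2.4,-3.4,0],[3.7,-6.0,0],[4.1,-8.9,0],[3.4,-12.1,0],[1.0,-15.3,0],[-2.8,-17.3,0],[-7.9,-17.4,0],[-12.4,-14.7,0],[-15.9,-10.7,0],[-18.2,-6.0,0],[-19.2,-0.9,0],[-18.7,4.4,0],[-16.8,9.3,0],[-13.6,13.5,0],[-9.5,16.7,0],[-4.5,18.6,0],[0.6,19.2,0],[5.9,18.3,0],[10.6,16.0,0]] 20
ends [613.   98.3] 401.4
```

Gripped (30.8 mm, 30 N). Begin the ramp.

```bash
python3 -m pendant '{"grip":[-1,-1,-1,-1,-1,-1,-1,-1],"linear":[[0.4,-2.4,0],[2.4,-3.4,0],[3.7,-6.0,0],[4.1,-8.9,0],[3.4,-12.1,0],[1.0,-15.3,0],[-2.8,-17.3,0],[-7.9,-17.4,0]],"angular":[[0,0,0],[0,0,0],[0,0,0],[0,0,0],[0,0,0],[0,0,0],[0,0,0],[0,0,0]]}'; python3 meas.py wrist
```

```text
t: 4.18
ee_pos: [502.1, 14.0, 146.8]
orientation: [0.001, 3.138, 0.002]
ft_force: [13.0, 12.7, -10.0]
width: 31.2
grasp_force: 30.0
wrist t 4.183 tcp [502.1  14.  146.8] crank -146.9 69.7 F [ 13.   12.7 -10. ] w 31.2 | (np.float64(22.12755064587814), np.float64(44.6), [(np.float64(0.002), np.float64(112.1)), (np.float64(-0.0), np.float64(247.1)), (np.float64(0.0), np.float64(67.1))])
```

```bash
python3 plan.py 501.3 14.6 '[.275]*8'; python3 plan.py 501.3 14.6 '[.275]*16'|tail -1
```

```text
[[-12.4,-14.7,0],[-15.9,-10.7,0],[-18.2,-6.0,0],[-19.2,-0.9,0],[-18.7,4.4,0],[-16.8,9.3,0],[-13.6,13.5,0],[-9.5,16.7,0]] 8
ends [625.6  26.2] -21.7
ends [543.1 119.8] 104.4
```

```bash
python3 -m pendant '{"grip":[-1,-1,-1,-1,-1,-1,-1,-1],"linear":[[-12.4,-14.7,0],[-15.9,-10.7,0],[-18.2,-6.0,0],[-19.2,-0.9,0],[-18.7,4.4,0],[-16.8,9.3,0],[-13.6,13.5,0],[-9.5,16.7,0]],"angular":[[0,0,0],[0,0,0],[0,0,0],[0,0,0],[0,0,0],[0,0,0],[0,0,0],[0,0,0]]}'; python3 meas.py wrist; python3 plan.py 625.6 26.2 '[.275]*8'
```

```text
t: 4.9
ee_pos: [624.7, 25.6, 146.5]
orientation: [-0.002, -3.138, -0.0]
ft_force: [-9.3, 2.0, 6.4]
width: 31.3
grasp_force: 30.0
wrist t 4.9 tcp [624.7  25.6 146.5] crank -22.4 69.4 F [-9.3  2.   6.4] w 31.3 | (np.float64(21.36152208431257), np.float64(24.2), [(np.float64(0.081), np.float64(336.4)), (np.float64(0.037), np.float64(66.4)), (np.float64(0.0), np.float64(291.4))])
[[-4.5,18.6,0],[0.6,19.2,0],[5.9,18.3,0],[10.6,16.0,0],[14.5,12.5,0],[17.4,8.1,0],[19.0,3.1,0],[19.0,-2.2,0]] 8
ends [543.1 119.8] 104.4
```

```bash
cat > fit.py <<'E'
# LOG: ('r', rad increments) rows and ('p', phase deg) picture (0.05 s hold), in order
import numpy as np
from scipy.ndimage import gaussian_filter1d
def crank(log,dt=1/240):
    w=[];pk=[];ph=[]
    for k,v in log:
        if k=='r':
            for d in v: w+=[d*12]*20
        else:
            pk.append(len(w));ph.append(v);w+=[0]*12
    return gaussian_filter1d(np.array(w,float),4),pk,np.array(ph)
def sim(w,J,T,dt=1/240,o=0.,a=0.):
    th=np.empty(len(w)+1);om=np.empty(len(w)+1);th[0]=a;om[0]=o
    for i,c in enumerate(w):
        q=.08*(c-o)-.01*o
        if abs(o)<1e-3 and abs(q)<=T: o=0.
        else:
            n=o+(q-T*np.sign(o if abs(o)>1e-3 else q))/J*dt
            o=0. if o*n<0 else n
        a+=o*dt;th[i+1]=a;om[i+1]=o
    return th,om
def fit(log,th0=10.27):
    w,pk,ph=crank(log);best=[]
    for J in np.arange(.040,.0811,.002):
        for T in np.arange(.03,.1501,.005):
            th,om=sim(w,J,T);r=(th0+np.degrees(th[pk])-ph+22.5)%45-22.5
            best.append((np.sum(r**2)/4,J,T,om[-1],om.max(),th0+np.degrees(th[-1]),r.round(1)))
    best.sort(key=lambda b:b[0]);return best
E
cat > log.py <<'E'
LOG=[('r',[.03,.06,.1,.14,.18,.22,.25,.275]),('p',22.13),('r',[.275]*8),('p',21.36)]
E
cat > runfit.py <<'E'
from fit import *;from log import LOG
for b in fit(LOG)[:8]:print(*[np.round(x,3) for x in b])
E
python3 runfit.py
```

```text
2.46 0.078 0.045 1.5 1.6 71.772 [-3.  1.]
2.516 0.08 0.045 1.483 1.578 70.757 [-3.2  0. ]
2.62 0.074 0.05 1.492 1.6 71.723 [-3.1  0.9]
2.716 0.076 0.05 1.474 1.578 70.675 [-3.3 -0.1]
2.77 0.08 0.04 1.526 1.621 72.856 [-2.7  2. ]
2.789 0.07 0.055 1.482 1.601 71.701 [-3.2  0.9]
2.901 0.076 0.045 1.518 1.622 72.82 [-2.8  2. ]
2.913 0.072 0.055 1.464 1.579 70.617 [-3.4 -0.1]
```

```bash
python3 -m pendant '{"grip":[-1,-1,-1,-1,-1,-1,-1,-1],"linear":[[-4.5,18.6,0],[0.6,19.2,0],[5.9,18.3,0],[10.6,16.0,0],[14.5,12.5,0],[17.4,8.1,0],[19.0,3.1,0],[19.0,-2.2,0]],"angular":[[0,0,0],[0,0,0],[0,0,0],[0,0,0],[0,0,0],[0,0,0],[0,0,0],[0,0,0]]}'; python3 meas.py wrist; python3 plan.py 543.1 119.8 '[.275]*8';python3 plan.py 543.1 119.8 '[.29]*8'
```

```text
t: 5.62
ee_pos: [543.3, 121.5, 146.8]
orientation: [0.0, 3.139, 0.005]
ft_force: [0.6, 3.4, -1.3]
width: 31.1
grasp_force: 30.0
wrist t 5.617 tcp [543.3 121.5 146.8] crank 103.9 71.6 F [ 0.6  3.4 -1.3] w 31.1 | (np.float64(39.385284129591106), np.float64(30.0), [(np.float64(0.033), np.float64(129.4)), (np.float64(0.003), np.float64(174.4)), (np.float64(-0.0), np.float64(219.4))])
[[17.8,-7.3,0],[15.1,-11.8,0],[11.3,-15.5,0],[6.7,-18.0,0],[1.6,-19.1,0],[-3.7,-18.8,0],[-8.6,-17.1,0],[-13.0,-14.2,0]] 8
ends [515.9  -2. ] 230.4
[[18.7,-7.8,0],[15.6,-12.8,0],[11.3,-16.8,0],[6.1,-19.3,0],[0.3,-20.2,0],[-5.5,-19.5,0],[-10.8,-17.1,0],[-15.3,-13.2,0]] 8
ends [522.7  -6.9] 237.3
```

```bash
echo "LOG+=[('r',[.275]*8),('p',39.39)]">>log.py; python3 runfit.py
```

```text
4.133 0.042 0.095 1.458 1.731 135.083 [-3.9 -0.1  1.2]
4.793 0.046 0.09 1.514 1.761 135.982 [-3.9 -0.3  1.9]
4.997 0.044 0.095 1.46 1.719 133.184 [-4.2 -1.4 -0.7]
5.011 0.048 0.09 1.513 1.748 134.094 [-4.2 -1.6  0.1]
5.123 0.04 0.1 1.4 1.688 132.252 [-4.1 -1.1 -1.5]
5.246 0.052 0.085 1.561 1.775 134.938 [-4.2 -1.8  0.8]
5.64 0.05 0.085 1.564 1.789 136.811 [-3.9 -0.5  2.7]
5.664 0.056 0.08 1.604 1.801 135.719 [-4.1 -1.9  1.5]
```

```bash
python3 plan.py 543.1 119.8 '[.3]*12'
```

```text
[[19.3,-8.2,0],[15.9,-13.5,0],[11.3,-17.6,0],[5.6,-20.1,0],[-0.6,-21.0,0],[-6.8,-19.8,0],[-12.4,-16.9,0],[-16.7,-12.5,0],[-19.8,-6.9,0],[-20.9,-0.9,0],[-20.2,5.4,0],[-17.7,11.1,0]] 12
ends [606.1  -1.1] 310.7
```

```bash
python3 -m pendant '{"grip":[-1,-1,-1,-1,-1,-1,-1,-1,-1,-1,-1,-1],"linear":[[19.3,-8.2,0],[15.9,-13.5,0],[11.3,-17.6,0],[5.6,-20.1,0],[-0.6,-21.0,0],[-6.8,-19.8,0],[-12.4,-16.9,0],[-16.7,-12.5,0],[-19.8,-6.9,0],[-20.9,-0.9,0],[-20.2,5.4,0],[-17.7,11.1,0]],"angular":[[0,0,0],[0,0,0],[0,0,0],[0,0,0],[0,0,0],[0,0,0],[0,0,0],[0,0,0],[0,0,0],[0,0,0],[0,0,0],[0,0,0]]}'; python3 meas.py wrist; python3 plan.py 606.1 -1.1 '[.3]*12'
```

```text
t: 6.67
ee_pos: [605.0, -0.7, 146.5]
orientation: [-0.003, -3.137, -0.004]
ft_force: [-12.1, 12.2, 8.8]
width: 31.0
grasp_force: 30.0
wrist t 6.667 tcp [605.   -0.7 146.5] crank -49.8 69.0 F [-12.1  12.2   8.8] w 31.0 | (np.float64(19.711965617091906), np.float64(58.1), [(np.float64(0.035), np.float64(244.7)), (np.float64(0.002), np.float64(289.7)), (np.float64(0.0), np.float64(199.7))])
[[-13.7,15.8,0],[-8.3,19.2,0],[-2.3,20.8,0],[3.9,20.6,0],[9.8,18.4,0],[14.8,14.8,0],[18.6,9.7,0],[20.6,3.8,0],[20.7,-2.5,0],[19.2,-8.5,0],[15.7,-13.8,0],[11.0,-17.8,0]] 12
ends [496.1  79.4] 156.9
```

```bash
echo "LOG+=[('r',[.3]*12),('p',19.71)]">>log.py
python3 - <<'E'
s=open('fit.py').read().replace("-22.5\n","-22.5;m=r.mean() if abs(r).max()<12 else 0;r=r-m\n");open('fit.py','w').write(s)
E
cat > runfit.py <<'E'
from fit import *;from log import LOG
import sys
B=fit(LOG)
for b in B[:5]:print(*[np.round(x,3) for x in b])
if len(sys.argv)>1:   # forecast for further rows
    for b in B[:4:3]:
        L=LOG+eval(sys.argv[1]);w,_,_=crank(L);w0=len(crank(LOG)[0]);th,om=sim(w,b[1],b[2]);print((om[w0::20]*9.549).round(1))
E
python3 runfit.py "[('r',[.3]*12),('p',0),('r',[.3]*12),('r',[.3]*12)]"
```

```text
0.251 0.064 0.08 1.927 2.123 244.361 [ 0.7 -0.5  0.2 -0.5]
0.349 0.062 0.08 1.929 2.133 246.703 [-0.4 -0.8  0.6  0.6]
0.462 0.056 0.085 1.879 2.107 246.224 [-0.7 -0.1  1.1 -0.3]
0.501 0.07 0.075 1.97 2.147 244.75 [ 1.  -0.9 -0.3  0.2]
0.587 0.058 0.085 1.878 2.097 243.861 [ 0.4  0.1  0.7 -1.3]
[18.7 18.8 19.2 19.5 19.8 20.  20.3 20.5 20.6 20.8 20.9 21.1 20.9 19.3
 19.6 19.9 20.1 20.3 20.5 20.7 20.8 21.  21.1 21.2 21.3 21.4 21.5 21.5
 21.6 21.6 21.7 21.7 21.8 21.8 21.8 21.9 21.9]
[19.1 19.2 19.5 19.8 20.1 20.4 20.6 20.8 21.  21.2 21.3 21.4 21.3 19.8
 20.1 20.4 20.6 20.8 21.  21.1 21.3 21.4 21.5 21.7 21.8 21.8 21.9 22.
 22.  22.1 22.2 22.2 22.2 22.3 22.3 22.3 22.4]
```

```bash
python3 plan.py 606.1 -1.1 '[.29]*12'
python3 - <<'E'
import subprocess
p=None
E
python3 plan.py 606.1 -1.1 '[.29]*12+[.285]*12'
```

```text
[[-13.3,15.3,0],[-8.3,18.4,0],[-2.8,20.0,0],[3.1,20.0,0],[8.7,18.3,0],[13.5,15.0,0],[17.3,10.5,0],[19.6,5.2,0],[20.2,-0.7,0],[19.2,-6.4,0],[16.5,-11.7,0],[12.5,-15.8,0]] 12
ends [499.9  87. ] 150.0
[[-13.3,15.3,0],[-8.3,18.4,0],[-2.8,20.0,0],[3.1,20.0,0],[8.7,18.3,0],[13.5,15.0,0],[17.3,10.5,0],[19.6,5.2,0],[20.2,-0.7,0],[19.2,-6.4,0],[16.5,-11.7,0],[12.5,-15.8,0],[7.4,-18.5,0],[1.9,-19.8,0],[-3.7,-19.5,0],[-9.1,-17.7,0],[-13.7,-14.4,0],[-17.2,-10.0,0],[-19.3,-4.8,0],[-19.9,0.9,0],[-18.8,6.4,0],[-16.2,11.5,0],[-12.4,15.5,0],[-7.5,18.5,0]] 24
ends [628.4  35.1] 346.0
```

```bash
python3 -m pendant '{"grip":[-1,-1,-1,-1,-1,-1,-1,-1,-1,-1,-1,-1],"linear":[[-13.3,15.3,0],[-8.3,18.4,0],[-2.8,20.0,0],[3.1,20.0,0],[8.7,18.3,0],[13.5,15.0,0],[17.3,10.5,0],[19.6,5.2,0],[20.2,-0.7,0],[19.2,-6.4,0],[16.5,-11.7,0],[12.5,-15.8,0]],"angular":[[0,0,0],[0,0,0],[0,0,0],[0,0,0],[0,0,0],[0,0,0],[0,0,0],[0,0,0],[0,0,0],[0,0,0],[0,0,0],[0,0,0]]}' | grep -E 't:|force'
python3 -m pendant '{"grip":[-1,-1,-1,-1,-1,-1,-1,-1,-1,-1,-1,-1],"linear":[[7.4,-18.5,0],[1.9,-19.8,0],[-3.7,-19.5,0],[-9.1,-17.7,0],[-13.7,-14.4,0],[-17.2,-10.0,0],[-19.3,-4.8,0],[-19.9,0.9,0],[-18.8,6.4,0],[-16.2,11.5,0],[-12.4,15.5,0],[-7.5,18.5,0]],"angular":[[0,0,0],[0,0,0],[0,0,0],[0,0,0],[0,0,0],[0,0,0],[0,0,0],[0,0,0],[0,0,0],[0,0,0],[0,0,0],[0,0,0]]}' | grep -E 't:|force'
python3 meas.py wrist; python3 plan.py 628.4 35.1 '[.285]*24'
```

```text
t: 7.72
ft_force: [7.3, -2.7, -1.5]
grasp_force: 30.0
t: 8.72
ft_force: [-8.5, 1.1, 7.0]
grasp_force: 30.0
wrist t 8.717 tcp [627.7  34.5 146.6] crank -14.6 69.5 F [-8.5  1.1  7. ] w 30.7 | (np.float64(41.77176839159767), np.float64(46.2), [(np.float64(-0.0), np.float64(266.8)), (np.float64(0.0), np.float64(221.8)), (np.float64(0.0), np.float64(176.8))])
[[-2.0,19.8,0],[3.6,19.5,0],[9.0,17.8,0],[13.6,14.5,0],[17.1,10.1,0],[19.3,4.8,0],[19.9,-0.7,0],[18.8,-6.3,0],[16.3,-11.4,0],[12.5,-15.5,0],[7.6,-18.3,0],[2.2,-19.8,0],[-3.5,-19.6,0],[-8.9,-17.8,0],[-13.5,-14.6,0],[-17.1,-10.2,0],[-19.2,-5.0,0],[-19.9,0.7,0],[-18.9,6.1,0],[-16.4,11.3,0],[-12.6,15.4,0],[-7.7,18.3,0],[-2.3,19.8,0],[3.4,19.5,0]] 24
ends [627.1  73.5] 377.9
```

```bash
echo "LOG+=[('r',[.29]*12+[.285]*12),('p',41.77)]">>log.py; python3 runfit.py "[('r',[.285]*24),('p',0),('r',[.285]*24)]"
```

```text
0.358 0.062 0.08 1.936 2.148 493.447 [-0.4 -0.8  0.6  0.5  0.2]
0.531 0.064 0.08 1.942 2.147 490.761 [ 0.9 -0.2  0.5 -0.2 -0.9]
2.228 0.06 0.08 1.93 2.149 496.138 [-1.8 -1.4  0.7  1.3  1.3]
2.748 0.066 0.08 1.947 2.146 488.081 [ 2.3  0.4  0.4 -1.  -2.1]
3.495 0.072 0.075 2.014 2.197 493.734 [ 1.4 -1.3 -1.2 -1.5  2.6]
[18.8 18.7 18.9 19.1 19.3 19.4 19.5 19.7 19.8 19.8 19.9 20.  20.1 20.1
 20.2 20.2 20.2 20.3 20.3 20.3 20.4 20.4 20.4 20.4 20.2 18.5 18.7 18.9
 19.1 19.3 19.4 19.6 19.7 19.8 19.9 19.9 20.  20.1 20.1 20.2 20.2 20.2
 20.3 20.3 20.3 20.4 20.4 20.4 20.4]
[18.8 18.8 19.  19.1 19.3 19.4 19.6 19.7 19.8 19.8 19.9 20.  20.  20.1
 20.1 20.2 20.2 20.3 20.3 20.3 20.3 20.4 20.4 20.4 20.2 18.6 18.8 19.
 19.2 19.3 19.4 19.6 19.7 19.8 19.8 19.9 20.  20.  20.1 20.1 20.2 20.2
 20.3 20.3 20.3 20.3 20.4 20.4 20.4]
```

Model fits to under 1° (J≈0.063, drag≈0.08); plate about 19–20.4 rpm. Hold on.

```bash
python3 -m pendant '{"grip":[-1,-1,-1,-1,-1,-1,-1,-1,-1,-1,-1,-1],"linear":[[-2.0,19.8,0],[3.6,19.5,0],[9.0,17.8,0],[13.6,14.5,0],[17.1,10.1,0],[19.3,4.8,0],[19.9,-0.7,0],[18.8,-6.3,0],[16.3,-11.4,0],[12.5,-15.5,0],[7.6,-18.3,0],[2.2,-19.8,0]],"angular":[[0,0,0],[0,0,0],[0,0,0],[0,0,0],[0,0,0],[0,0,0],[0,0,0],[0,0,0],[0,0,0],[0,0,0],[0,0,0],[0,0,0]]}' | grep -E 't:|ft_force'
python3 -m pendant '{"grip":[-1,-1,-1,-1,-1,-1,-1,-1,-1,-1,-1,-1],"linear":[[-3.5,-19.6,0],[-8.9,-17.8,0],[-13.5,-14.6,0],[-17.1,-10.2,0],[-19.2,-5.0,0],[-19.9,0.7,0],[-18.9,6.1,0],[-16.4,11.3,0],[-12.6,15.4,0],[-7.7,18.3,0],[-2.3,19.8,0],[3.4,19.5,0]],"angular":[[0,0,0],[0,0,0],[0,0,0],[0,0,0],[0,0,0],[0,0,0],[0,0,0],[0,0,0],[0,0,0],[0,0,0],[0,0,0],[0,0,0]]}' | grep -E 't:|ft_force'
python3 meas.py wrist; python3 plan.py 627.1 73.5 '[.285]*36'
```

```text
t: 9.77
ft_force: [10.3, 2.0, -8.3]
t: 10.77
ft_force: [-3.0, -2.5, 3.0]
wrist t 10.767 tcp [627.6  72.7 146.8] crank 17.1 70.3 F [-3.  -2.5  3. ] w 31.1 | (np.float64(17.41851915974674), np.float64(116.6), [(np.float64(0.009), np.float64(17.4)), (np.float64(0.0), np.float64(287.4)), (np.float64(0.0), np.float64(197.4))])
[[8.7,17.9,0],[13.4,14.7,0],[17.0,10.3,0],[19.2,5.1,0],[19.9,-0.5,0],[18.9,-6.0,0],[16.5,-11.1,0],[12.7,-15.4,0],[7.9,-18.2,0],[2.4,-19.7,0],[-3.2,-19.7,0],[-8.7,-17.9,0],[-13.3,-14.8,0],[-16.9,-10.4,0],[-19.2,-5.3,0],[-19.8,0.4,0],[-19.0,5.9,0],[-16.6,11.0,0],[-12.8,15.3,0],[-7.9,18.2,0],[-2.6,19.7,0],[3.1,19.6,0],[8.5,18.0,0],[13.2,14.9,0],[16.9,10.5,0],[19.1,5.4,0],[19.9,-0.2,0],[19.0,-5.8,0],[16.6,-10.9,0],[12.9,-15.2,0],[8.1,-18.1,0],[2.7,-19.7,0],[-3.0,-19.7,0],[-8.4,-18.0,0],[-13.1,-15.0,0],[-16.7,-10.6,0]] 36
ends [531.7 -11.8] 605.7
```

```bash
python3 -m pendant '{"grip":[-1,-1,-1,-1,-1,-1,-1,-1,-1,-1,-1,-1],"linear":[[8.7,17.9,0],[13.4,14.7,0],[17.0,10.3,0],[19.2,5.1,0],[19.9,-0.5,0],[18.9,-6.0,0],[16.5,-11.1,0],[12.7,-15.4,0],[7.9,-18.2,0],[2.4,-19.7,0],[-3.2,-19.7,0],[-8.7,-17.9,0]],"angular":[[0,0,0],[0,0,0],[0,0,0],[0,0,0],[0,0,0],[0,0,0],[0,0,0],[0,0,0],[0,0,0],[0,0,0],[0,0,0],[0,0,0]]}' | grep -E 't:|ft_force'
python3 -m pendant '{"grip":[-1,-1,-1,-1,-1,-1,-1,-1,-1,-1,-1,-1],"linear":[[-13.3,-14.8,0],[-16.9,-10.4,0],[-19.2,-5.3,0],[-19.8,0.4,0],[-19.0,5.9,0],[-16.6,11.0,0],[-12.8,15.3,0],[-7.9,18.2,0],[-2.6,19.7,0],[3.1,19.6,0],[8.5,18.0,0],[13.2,14.9,0]],"angular":[[0,0,0],[0,0,0],[0,0,0],[0,0,0],[0,0,0],[0,0,0],[0,0,0],[0,0,0],[0,0,0],[0,0,0],[0,0,0],[0,0,0]]}' | grep -E 't:|ft_force'
python3 -m pendant '{"grip":[-1,-1,-1,-1,-1,-1,-1,-1,-1,-1,-1,-1],"linear":[[16.9,10.5,0],[19.1,5.4,0],[19.9,-0.2,0],[19.0,-5.8,0],[16.6,-10.9,0],[12.9,-15.2,0],[8.1,-18.1,0],[2.7,-19.7,0],[-3.0,-19.7,0],[-8.4,-18.0,0],[-13.1,-15.0,0],[-16.7,-10.6,0]],"angular":[[0,0,0],[0,0,0],[0,0,0],[0,0,0],[0,0,0],[0,0,0],[0,0,0],[0,0,0],[0,0,0],[0,0,0],[0,0,0],[0,0,0]]}' | grep -E 't:|ft_force'
python3 meas.py wrist; echo "LOG+=[('r',[.285]*24),('p',17.42),('r',[.285]*36)]">>log.py;tail -1 log.py; python3 plan.py 531.7 -11.8 '[.285]*24'; python3 runfit.py
```

```text
t: 11.82
ft_force: [15.0, 12.4, -12.6]
t: 12.82
ft_force: [0.8, -1.2, -0.7]
t: 13.82
ft_force: [10.2, 27.7, -7.8]
wrist t 13.817 tcp [533.6 -11.9 146.8] crank -112.9 69.3 F [10.2 27.7 -7.8] w 30.8 | (np.float64(27.79484578445669), np.float64(37.6), [(np.float64(0.007), np.float64(72.8)), (np.float64(-0.0), np.float64(252.8)), (np.float64(0.0), np.float64(207.8))])
LOG+=[('r',[.285]*24),('p',17.42),('r',[.285]*36)]
[[-19.1,-5.5,0],[-19.9,0.0,0],[-19.0,5.7,0],[-16.7,10.8,0],[-13.0,15.0,0],[-8.3,18.1,0],[-2.8,19.7,0],[2.8,19.7,0],[8.3,18.1,0],[13.0,15.0,0],[16.7,10.8,0],[19.0,5.7,0],[19.9,0.0,0],[19.1,-5.5,0],[16.8,-10.7,0],[13.1,-14.9,0],[8.3,-18.1,0],[3.0,-19.7,0],[-2.7,-19.6,0],[-8.1,-18.2,0],[-12.9,-15.1,0],[-16.7,-10.9,0],[-19.0,-5.8,0],[-19.9,-0.2,0]] 24
ends [569.8 -17.4] 277.6
0.64 0.062 0.08 2.148 2.148 1098.825 [-0.2 -0.6  0.7  0.7  0.4 -1. ]
1.615 0.064 0.08 2.148 2.148 1096.103 [ 1.3  0.2  0.8  0.1 -0.6 -1.9]
2.229 0.06 0.08 2.149 2.149 1101.548 [-1.8 -1.4  0.7  1.3  1.3 -0.1]
5.187 0.066 0.08 2.148 2.148 1093.383 [ 2.9  0.9  1.  -0.4 -1.5 -2.9]
6.345 0.058 0.08 2.149 2.152 1104.272 [-3.4 -2.1  0.6  1.9  2.2  0.8]
```

View pics/m_wrist_13.82.png

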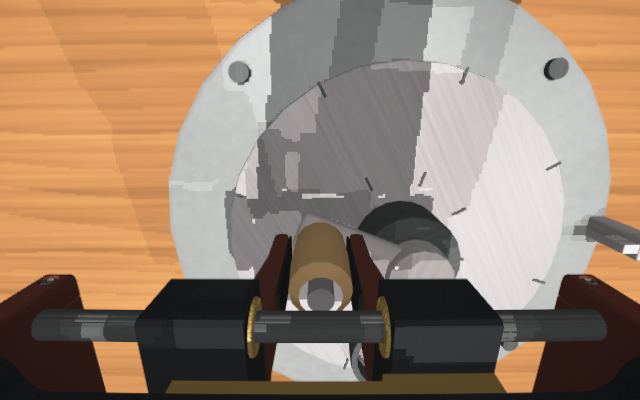

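```bash
echo "LOG+=[('p',27.79)]">>log.py; sed -i 's/arange(.040,.0811,.002)/arange(.056,.0711,.0015)/;s/arange(.03,.1501,.005)/arange(.068,.0901,.001)/' fit.py; time python3 runfit.py
```

```text
0.731 0.065 0.079 1.956 2.159 1106.568 [ 0.8 -0.4  0.3 -0.1  0.3  0.3 -1.3]
0.931 0.064 0.079 1.952 2.159 1108.612 [-0.5 -1.1  0.1  0.3  0.9  0.9 -0.7]
1.795 0.068 0.078 1.975 2.169 1108.486 [ 1.3 -0.8 -0.7 -1.5 -0.4  0.9  1.2]
2.232 0.066 0.079 1.96 2.158 1104.525 [ 2.1  0.3  0.5 -0.4 -0.3 -0.3 -2. ]
2.545 0.066 0.078 1.971 2.169 1110.539 [-0.  -1.5 -0.9 -1.1  0.3  1.5  1.8]
real	0m1.963s
user	0m2.599s
sys	0m0.073s
```

Picture: no tab anywhere in the visible robot-side half, pointer at (615,235), so the tab is on the yoke side as the model says (bearing 27.8°). Two more seconds, then the stop.

```bash
python3 -m pendant '{"grip":[-1,-1,-1,-1,-1,-1,-1,-1,-1,-1,-1,-1],"linear":[[-19.1,-5.5,0],[-19.9,0.0,0],[-19.0,5.7,0],[-16.7,10.8,0],[-13.0,15.0,0],[-8.3,18.1,0],[-2.8,19.7,0],[2.8,19.7,0],[8.3,18.1,0],[13.0,15.0,0],[16.7,10.8,0],[19.0,5.7,0]],"angular":[[0,0,0],[0,0,0],[0,0,0],[0,0,0],[0,0,0],[0,0,0],[0,0,0],[0,0,0],[0,0,0],[0,0,0],[0,0,0],[0,0,0]]}' | grep -E 't:|ft_force'
python3 -m pendant '{"grip":[-1,-1,-1,-1,-1,-1,-1,-1,-1,-1,-1,-1],"linear":[[19.9,0.0,0],[19.1,-5.5,0],[16.8,-10.7,0],[13.1,-14.9,0],[8.3,-18.1,0],[3.0,-19.7,0],[-2.7,-19.6,0],[-8.1,-18.2,0],[-12.9,-15.1,0],[-16.7,-10.9,0],[-19.0,-5.8,0],[-19.9,-0.2,0]],"angular":[[0,0,0],[0,0,0],[0,0,0],[0,0,0],[0,0,0],[0,0,0],[0,0,0],[0,0,0],[0,0,0],[0,0,0],[0,0,0],[0,0,0]]}' | grep -E 't:|ft_force'
python3 meas.py wrist
```

```text
t: 14.87
ft_force: [2.0, 2.5, -2.2]
t: 15.87
ft_force: [-4.3, 26.6, 3.2]
wrist t 15.867 tcp [570.  -16.3 146.6] crank -82.1 69.0 F [-4.3 26.6  3.2] w 30.9 | (np.float64(3.9684835572861568), np.float64(59.4), [(np.float64(0.04), np.float64(274.0)), (np.float64(0.001), np.float64(229.0)), (np.float64(0.0), np.float64(184.0))])
```

```bash
echo "LOG+=[('r',[.285]*24),('p',3.97)]">>log.py
python3 - <<'E'
from fit import *;from log import LOG
B=fit(LOG)
for b in B[:3]:print(*[np.round(x,3) for x in b])
for n in range(9,16):
  for e in (0,.05,.1,.15,.2):
    rows=[.285]*n+[.24,.18,.12,.06,e*.0] if e==0 else [.285]*n+[.24,.18,.12,.06]
    if e: rows=[.285]*n+[.285-(.285-.24)*(1-e/.2)]+[.24,.18,.12,.06][0:]
    rows=rows+[0]*14; res=[]
    for b in B[:6:2]:
        w,pk,_=crank(LOG+[('r',rows)]);th,om=sim(w,b[1],b[2]);res.append(1354+np.degrees(th[-1]-th[pk[-1]]))
    if 1520<np.mean(res)<1540: print(n,e,np.round(res,1),om[-1])
E
```

```text
1.266 0.064 0.079 1.943 2.159 1354.215 [-0.3 -1.   0.3  0.4  1.1  1.1 -0.5 -1.1]
1.475 0.065 0.079 1.947 2.159 1352.192 [ 1.1 -0.2  0.6  0.2  0.6  0.5 -1.1 -1.6]
2.659 0.068 0.078 1.966 2.169 1355.455 [ 1.  -1.1 -0.9 -1.7 -0.6  0.6  0.9  1.7]
9 0.05 [1517.7 1522.  1523.1] 0.0
9 0.1 [1518.2 1522.5 1523.5] 0.0
9 0.15 [1518.6 1522.9 1524. ] 0.0
9 0.2 [1519.1 1523.4 1524.4] 0.0
10 0 [1519.1 1523.4 1524.4] 0.0
10 0.05 [1528.  1532.4 1533.4] 0.0
10 0.1 [1528.4 1532.8 1533.8] 0.0
10 0.15 [1528.9 1533.2 1534.3] 0.0
10 0.2 [1529.3 1533.7 1534.7] 0.0
11 0 [1529.3 1533.7 1534.7] 0.0
```

```bash
python3 plan.py 569.8 -17.4 '[.285]*10+[.24,.22,.18,.12,.06]'
```

```text
[[-19.1,5.4,0],[-16.9,10.6,0],[-13.2,14.9,0],[-8.4,18.0,0],[-3.1,19.6,0],[2.6,19.7,0],[8.0,18.2,0],[12.8,15.2,0],[16.6,11.0,0],[19.0,5.9,0],[16.7,0.7,0],[15.1,-3.0,0],[11.6,-4.8,0],[7.2,-4.3,0],[3.4,-2.5,0]] 15
ends [517.5 107.2] 127.9
```

```bash
python3 -m pendant '{"grip":[-1,-1,-1,-1,-1,-1,-1,-1,-1,-1,-1,-1],"linear":[[-19.1,5.4,0],[-16.9,10.6,0],[-13.2,14.9,0],[-8.4,18.0,0],[-3.1,19.6,0],[2.6,19.7,0],[8.0,18.2,0],[12.8,15.2,0],[16.6,11.0,0],[19.0,5.9,0],[16.7,0.7,0],[15.1,-3.0,0]],"angular":[[0,0,0],[0,0,0],[0,0,0],[0,0,0],[0,0,0],[0,0,0],[0,0,0],[0,0,0],[0,0,0],[0,0,0],[0,0,0],[0,0,0]]}' | grep -E 't:|ft_force'
python3 -m pendant '{"grip":[-1,-1,-1,-1,-1,-1,-1,-1,-1,-1,-1,-1],"linear":[[11.6,-4.8,0],[7.2,-4.3,0],[3.4,-2.5,0],[0,0,0],[0,0,0],[0,0,0],[0,0,0],[0,0,0],[0,0,0],[0,0,0],[0,0,0],[0,0,0]],"angular":[[0,0,0],[0,0,0],[0,0,0],[0,0,0],[0,0,0],[0,0,0],[0,0,0],[0,0,0],[0,0,0],[0,0,0],[0,0,0],[0,0,0]]}' | grep -E 't:|ft_force'
python3 meas.py wrist scene wrist
```

```text
t: 16.92
ft_force: [0.1, 4.8, 1.6]
t: 17.92
ft_force: [-7.6, 9.1, 6.8]
wrist t 17.917 tcp [515.7 107.4 146.7] crank 128.9 71.2 F [-7.6  9.1  6.8] w 30.8 | (np.float64(2.448205318760133), np.float64(46.9), [(np.float64(0.036), np.float64(92.4)), (np.float64(-0.0), np.float64(272.4)), (np.float64(-0.0), np.float64(227.4))])
scene t 17.967 tcp [515.8 107.4 146.7] crank 128.9 71.2 F [-7.1  9.6  7.2] w 30.8 | (np.float64(2.561609455696786), np.float64(31.0), [(np.float64(0.023), np.float64(2.6)), (np.float64(0.0), np.float64(182.6)), (np.float64(-0.001), np.float64(272.6))])
wrist t 18.017 tcp [515.8 107.5 146.7] crank 128.9 71.3 F [-6.5  9.3  5.6] w 31.0 | (np.float64(2.4795962054421947), np.float64(48.4), [(np.float64(0.038), np.float64(92.5)), (np.float64(-0.0), np.float64(272.5)), (np.float64(-0.0), np.float64(182.5))])
```

Plate at rest, tab at 92.4° against the pointer's ~90.3° (about 6 mm, within 18). Release and lift.

```bash
python3 -m pendant '{"grip":[0,0.3,0.6,1,1,1,1,1,1,1,1,1],"linear":[[0,0,0],[0,0,0],[0,0,0],[0,0,0],[0,0,0],[0,0,0],[0,0,-5],[0,0,-12],[0,0,-20],[0,0,-25],[0,0,-25],[0,0,-20]],"angular":[[0,0,0],[0,0,0],[0,0,0],[0,0,0],[0,0,0],[0,0,0],[0,0,0],[0,0,0],[0,0,0],[0,0,0],[0,0,0],[0,0,0]]}'
python3 -m pendant '{"grip":[1,1,1,1,1,1,1,1,1,1],"linear":[[20,0,0],[25,0,0],[25,0,0],[25,0,0],[20,0,0],[0,0,0],[0,0,0],[0,0,0],[0,0,0],[0,0,0]],"angular":[[0,0,0],[0,0,0],[0,0,0],[0,0,0],[0,0,0],[0,0,0],[0,0,0],[0,0,0],[0,0,0],[0,0,0]]}'
python3 meas.py wrist top
python3 - <<'E'
import glob,cv2
a=cv2.imread(sorted(glob.glob('pics/m_top*'))[-1])[120:275,165:485];cv2.imwrite('pics/end.png',cv2.resize(a,None,fx=2.5,fy=2.5,interpolation=cv2.INTER_CUBIC))
E
```

```text
t: 19.07
ee_pos: [517.7, 107.3, 255.8]
orientation: [0.0, 3.14, 0.0]
ft_force: [0.7, -0.3, 0.6]
width: 87.5
grasp_force: 0.0
t: 19.9
ee_pos: [403.4, 107.3, 253.7]
orientation: [0.001, 3.141, 0.0]
ft_force: [-0.1, -0.2, -0.8]
width: 87.7
grasp_force: 0.0
wrist t 19.9 tcp [403.4 107.3 253.7] crank 160.6 166.5 F [-0.1 -0.2 -0.8] w 87.7 | (np.float64(1.556905901230652), np.float64(73.3), [(np.float64(0.198), np.float64(271.6)), (np.float64(0.049), np.float64(91.6)), (np.float64(0.001), np.float64(136.6))])
top t 19.95 tcp [403.2 107.2 253.6] crank 160.7 166.7 F [ 0.1  0.6 -1. ] w 88.1 | (np.float64(1.472771533615647), np.float64(51.6), [(np.float64(0.052), np.float64(91.5)), (np.float64(0.0), np.float64(316.5)), (np.float64(0.0), np.float64(226.5))])
```

View pics/end.png

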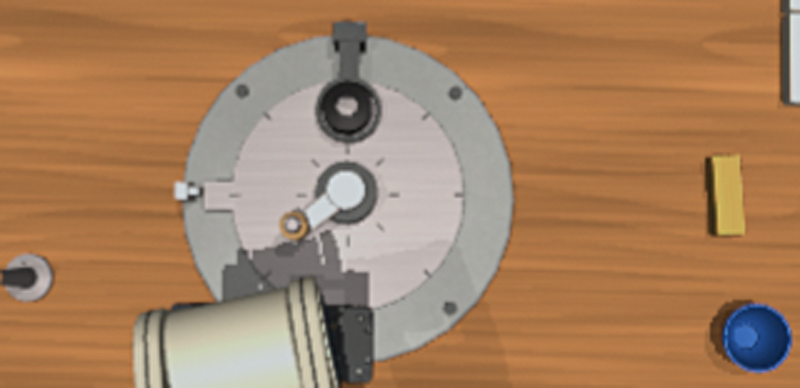

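The tab (about (218,196)) stands squarely in front of the pointer (185,191), about 3 mm off. The tin, bar and mandrel are where they were, and the holder is still in its yoke.

```bash
python3 -c "
from workcell import ctrl
print(ctrl.close_job())"
```

```text
the job is handed in; nothing more can be done
None
```

By the fitted model, the plate ran at about 18.5–20.6 rpm from about t = 6.7 s to 16.7 s (20.6 at most), then stopped with the tab about 3 mm off the pointer; the handle was released and the job handed in at about 20 s.

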